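Rock-test a bearing housing on the surface plate

ROBOT

A 7-joint arm with a two-finger parallel gripper is mounted at the origin on the work surface. World frame = base frame: x ahead of the robot, y to its left, z up, the work surface at z = 0. Lengths are in m, angles in rad, forces in N, time in s.
With the tool pointing down it reaches from about 0.4 to 0.85 m from the base axis. Payload 4.5 kg.
Tool frame: the origin (TCP) lies where the fingers leave the gripper's body, on its centre line; the fingertips stand 64 mm ahead of it and the grasp point (between the pads) lies 45 mm ahead of it; z points along the fingers, y is the line along which they close (so a half turn about z gives the same grasp; the last joint's range is limited). The gripper opens to 88 mm and grips with 3 to 60 N. Pads are 18 mm wide; open, the fingers measure 123 mm over their backs; the gripper's body (75 mm by 187 mm) begins 45 mm behind the grasp point.
Start: joints at [-1.269, 0.689, -0.195, 1.565, 0.157, 0.902, -0.215], TCP at [0.165, 0.603, 0.303] pointing down, gripper open.
Joint ranges: [-3.01, 3.01], [-0.46, 2.08], [-1.47, 1.51], [0.13, 2.56], [-1, 4.14], [0.04, 2.09], [-2.66, 2.66]. Speed limits (rad/s): [2.57, 2.57, 3.14, 3.14, 3.14, 3.14, 3.14].

INTERFACE

Orientations are given as a unit quaternion [w, x, y, z].
In Python, from bench import arm, eyes gives the robot as it stands. The module is installed in compiled form; this text tells all that it offers.
- The arm moves only by the tool send_rows, never from a script. Its argument "deltas" is a list of rows, each a list of 3 entries, a list of its own where there are three numbers: the shift along the tool's x, y, z in m, then the turn about the tool's z in rad, then the gripper command: -1 is shut, 1 is fully open, values between are in proportion. In form: [[[tx, ty, tz], turn, claw], ...]. A call has 1 to 12 rows; each row shifts and turns the commanded pose from where the row before left it, along the tool's axes as they then stand; what a row does not reach is not made up. A row lasts 1/8 s, in which the tool goes at most 62.5 mm and 10.7 degrees, less where a joint would pass 70% of its speed; a pose out of reach is approached as far as the arm can. A call is refused whole if a number of a shift passes 0.0625 or a number of a turn 0.188, either way. A call with a gripper value outside its range is refused whole. The fingers move at their own pace and stop on an object; the grip force is fixed at half the most. Time passes only in rows, so rows that do not move let the fingers close. It gives the time, the measured TCP pose, the force, the opening and the grip force at its end, in the units of the state.
- arm.get_state(): the state, without advancing time (a new reading comes with each control period).
- eyes.camera(name): name is "side" or "top" or "wrist"; returns (picture, depth): 480x640x3 uint8, red, green, blue; 480x640 float32, m along the optical axis (not along the pixel's ray), 0 where there is no reading.
- eyes.get_calibration(name): a dict with "mtx" (3x3 intrinsics, pixels), "k1" (the pictures are not rectified: a ray, as slopes to the right and down, at radius r is drawn at 1 + k1 r^2 times it, then the intrinsics apply), "world_to_cam" (4x4, takes a point from world to camera coordinates). Camera axes: x right, y down, z forward; pixel columns grow to the right and rows downward; lengths in m; the calibration is good to about 2 mm. A picture is of the moment at which its call begins: read the wrist's pose just before it. get_calibration takes no time and is no camera call; for the wrist camera it gives the pose at the moment of the call.
- arm.sign_off(): hands the job in; it is judged then, once.
The state is a dict: "t": time; "joints": joint angles; "joint_velocities": joint speeds; "joint_efforts": joint torques, N m; "tcp_pos": TCP position; "orientation": TCP orientation; "ft_force": force on the tool from outside, world axes, zero at the start; "ft_torque": the same for the moment, N m; "opening": opening from 0.0 (shut) to 1.0 (fully open); "grasp_force": force on a finger pad.
Only numpy, scipy, OpenCV 4.12 (cv2) and the standard library are available. Lean on these libraries where they do the work, as an engineer would, in place of code of your own. Each camera call takes 0.05 s, during which the arm holds its last target. There are 200 camera calls.

TASK

Check the cast-iron bearing housing on the surface plate for a rocking foot: with a fingertip press down lightly on the round corner boss beside the brass oil cup, then on the boss diagonally opposite, then on the other boss on the oil cup's side of the half-round trough, and last on the one diagonally opposite that, lifting clear of the housing between presses. The last boss stands over the short foot: press it until the housing rocks over onto that foot, and finish while still holding it down lightly, so that the gap under the raised foot can be measured. Do not grip, lift or slide the housing, and leave the other things alone.

Things in the scene. Friction and masses are not known exactly. Their poses are not given: they have to be found in the camera images.
- surface_plate: black granite surface plate, 300 x 400 mm, fixed; its flat top is 70 mm above its origin (underside centre, on the bench); z up, y along the 400 mm edge
- housing: lower half of a split bearing housing, grey cast iron, about 3 kg, loose, standing on the plate on four 16 mm wide feet, one of them 3 mm short. Base 172 x 104 mm with a round boss at each corner (200 x 132 mm over all). Origin: on the plate under its middle; z up; y runs along the open half-round trough (62 mm bore) in the 100 x 80 x 62 mm high middle block, x across the trough. The brass oil cup (19 mm wide, top at z = 56 mm) stands at x = 34, y = 58 mm. The yaw is any.
- boss_by_cup: round corner boss beside the oil cup, 36 mm across with a bright flat top; origin at the centre of its top, 24 mm above the plate; at x = 82, y = 48 mm of the housing. The middle block's wall is 32 mm inward along x and stands 38 mm above the boss. Its foot stands on the plate: it does not give. All four bosses look alike.
- boss_far_corner: the like boss diagonally opposite boss_by_cup, at x = -82, y = -48 mm; origin at the centre of its top; does not give
- boss_same_side: the like boss on the same side of the trough as boss_by_cup, at x = 82, y = -48 mm; origin at the centre of its top; does not give
- boss_last: the like boss diagonally opposite boss_same_side, at x = -82, y = 48 mm, over the short foot; origin at the centre of its top, 24 mm above the plate; under about 3 to 4 N it sinks 3 mm as the housing rocks about 0.04 rad, until its foot meets the plate; let go, it comes up again
- raised_foot (a point): underside of the foot of boss_same_side: on the plate at rest, about 3.5 mm above it when the housing is rocked onto the short foot
- feeler_gauges: closed set of steel feeler gauges, 100 x 14 x 11 mm, lying on the plate near its -y edge; origin under its middle. Leave it alone.
- bolt: steel hex bolt standing on its head on the plate near its +y edge, 50 mm tall, 12 mm shank; origin under its head. Leave it alone.
- bearing_cap: the housing's cast-iron upper half, an arch 120 x 80 x 51 mm, standing on the bench to the left of the plate; origin under its middle. Leave it alone.
- file: flat file with a dark handle, 325 mm long, lying on the bench to the right of the plate; origin 50 mm handle-ward of the blade's middle. Leave it alone.

How it is judged:
By the outcome, as a careful person would: the job done as asked, in the order asked, and still so for the second after the job is handed in, while the arm keeps its last pose, push and grip.
It also fails if it takes over 69 s, if anything falls off the work surface, if the arm or the gripper's body presses on something with over 40 N, if the wrist force passes 120 N, or if a joint passes its speed limit or range.

## Working session

There is one attempt and no reset: what is moved stays moved. The work goes in short steps, Python scripts to look and compute and a tool call to move; the robot and the scene stay as the last step left them, time stands still between calls to the robot, and variables do not carry over. Pictures are saved under pics/ and viewed, at most 10 in all, crops included, and the job is handed in when it is done.

Besides the shell and the picture viewer there is one more tool, called in YAML: its name, and indented under it one key for each argument. send_rows: Moves the arm, as the interface text tells. Its arguments: {"type":"object","properties":{"deltas":{"type":"array"}},"required":["deltas"]}

```bash
mkdir -p pics; cat > h.py <<'E'
import numpy as np, cv2
from bench import arm, eyes
def cloud(n):
    c=eyes.get_calibration(n); p,d=eyes.camera(n)
    K=np.array(c["mtx"]);T=np.linalg.inv(np.array(c["world_to_cam"]));k=c["k1"]
    v,u=np.mgrid[:480,:640]
    uv=np.stack([u,v],-1).reshape(-1,1,2).astype(float)
    s=cv2.undistortPoints(uv,K,np.array([k,0,0,0.])).reshape(480,640,2)
    P=np.dstack([s*d[...,None],d])@T[:3,:3].T+T[:3,3]
    P[d==0]=np.nan
    return p,P
E
python3 - <<'E'
from h import *
s=arm.get_state()
print({k:np.round(v,3) for k,v in s.items()})
for n in("top","side"):
    p,P=cloud(n); cv2.imwrite(f"pics/{n}0.png",p[...,::-1]); np.save(n+"0.npy",P)
    print(n,P[240,320],np.linalg.inv(np.array(eyes.get_calibration(n)["world_to_cam"])).round(3))
E
```

```text
{'t': np.float64(0.0), 'joints': array([-1.269,  0.69 , -0.195,  1.566,  0.157,  0.902, -0.215]), 'joint_velocities': array([ 0.   ,  0.001, -0.001, -0.001,  0.001,  0.004,  0.   ]), 'joint_efforts': array([-1.0000e-03, -5.2755e+01, -1.2670e+00, -1.5343e+01, -5.3000e-02,
        6.0000e-03,  0.0000e+00]), 'tcp_pos': array([0.165, 0.602, 0.302]), 'orientation': array([-0.   ,  0.133,  0.991, -0.001]), 'ft_force': array([ 0.672,  0.301, -0.304]), 'ft_torque': array([ 0.033,  0.031, -0.027]), 'grasp_force': np.float64(0.0), 'opening': np.float64(0.996)}
top [ 0.53321759 -0.05993057  0.06924998] [[ 0.009 -0.995  0.101  0.363]
 [-1.    -0.011 -0.016 -0.013]
 [ 0.017 -0.101 -0.995  1.816]
 [ 0.     0.     0.     1.   ]]
side [0.52885565 0.01063297 0.07476593] [[ 0.851 -0.371  0.371  0.038]
 [-0.524 -0.581  0.622 -0.846]
 [-0.015 -0.724 -0.689  1.031]
 [ 0.     0.     0.     1.   ]]
```

View pics/top0.png

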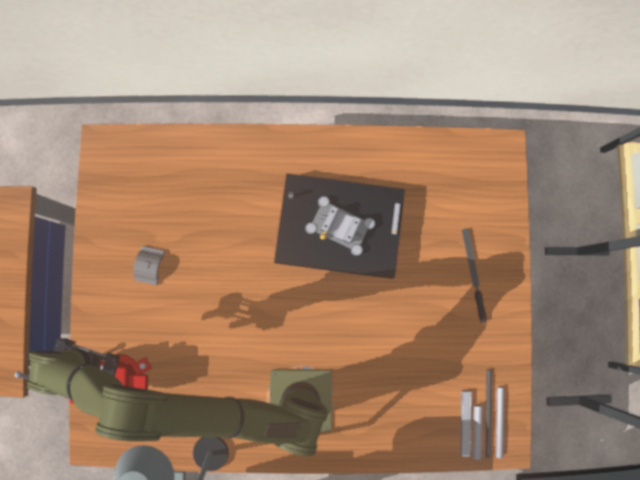

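The top view shows the housing around (340,225), the oil cup at about (323,236), and the bosses near (324,202), (311,228), (369,224) and (357,250). I'll crop both views to measure.

```bash
python3 - <<'E'
from h import *
a=cv2.imread("pics/top0.png")[185:265,270:410]; b=cv2.imread("pics/side0.png")
a=cv2.resize(a,None,fx=4,fy=4,interpolation=2); cv2.imwrite("pics/c.png",np.vstack([a,cv2.resize(b,(560,420))])[:740]); 
cv2.imwrite("pics/side1.png",cv2.resize(b[100:400,150:550],(800,600)))
for n in("top","side"):
    P=np.load(n+"0.npy"); q=P.reshape(-1,3); 
    m=(q[:,0]>.3)&(q[:,0]<.8)&(abs(q[:,1])<.3)
    q=q[m]; h=np.histogram(q[:,2],np.arange(.055,.145,.004)); print(n,list(zip(h[1].round(3),h[0])))
    z=q[(q[:,2]>.062)&(q[:,2]<.078)]; print("plate z",np.median(z[:,2]))
    t=q[(q[:,2]>.125)&(q[:,2]<.14)]; print("block",t[:,:2].mean(0),cv2.minAreaRect(t[:,:2].astype(np.float32)))
    t=q[(q[:,2]>.088)&(q[:,2]<.14)]; print("all",t[:,:2].mean(0),cv2.minAreaRect(t[:,:2].astype(np.float32)))
    if n=="top":
        for u,v in((324,202),(311,228),(369,224),(357,250),(323,236)): print(u,v,P[v,u].round(4))
E
```

```text
top [(np.float64(0.055), np.int64(63)), (np.float64(0.059), np.int64(463)), (np.float64(0.063), np.int64(1793)), (np.float64(0.067), np.int64(2907)), (np.float64(0.071), np.int64(2242)), (np.float64(0.075), np.int64(755)), (np.float64(0.079), np.int64(159)), (np.float64(0.083), np.int64(163)), (np.float64(0.087), np.int64(306)), (np.float64(0.091), np.int64(332)), (np.float64(0.095), np.int64(211)), (np.float64(0.099), np.int64(135)), (np.float64(0.103), np.int64(126)), (np.float64(0.107), np.int64(98)), (np.float64(0.111), np.int64(64)), (np.float64(0.115), np.int64(43)), (np.float64(0.119), np.int64(50)), (np.float64(0.123), np.int64(66)), (np.float64(0.127), np.int64(112)), (np.float64(0.131), np.int64(104)), (np.float64(0.135), np.int64(50)), (np.float64(0.139), np.int64(10))]
plate z 0.06964547648085717
block [ 0.57782336 -0.12104776] ((0.5936501622200012, -0.05681884288787842), (0.23792266845703125, 0.10383784770965576), 71.10842895507812)
all [ 0.57903247 -0.11939253] ((0.599470317363739, -0.08068613708019257), (0.2901194095611572, 0.1302526593208313), 64.47183990478516)
324 2
[... 553 characters left out ...]
nt64(262)), (np.float64(0.099), np.int64(86)), (np.float64(0.103), np.int64(144)), (np.float64(0.107), np.int64(134)), (np.float64(0.111), np.int64(97)), (np.float64(0.115), np.int64(97)), (np.float64(0.119), np.int64(99)), (np.float64(0.123), np.int64(73)), (np.float64(0.127), np.int64(79)), (np.float64(0.131), np.int64(240)), (np.float64(0.135), np.int64(89)), (np.float64(0.139), np.int64(3))]
plate z 0.07185805220240693
block [ 0.57518364 -0.12190361] ((0.5900301933288574, -0.06183880567550659), (0.23097899556159973, 0.10147357732057571), 72.7287826538086)
all [ 0.56789343 -0.13275619] ((0.5951536297798157, -0.08193372189998627), (0.2964339256286621, 0.131656214594841), 65.27530670166016)
```

View pics/side1.png

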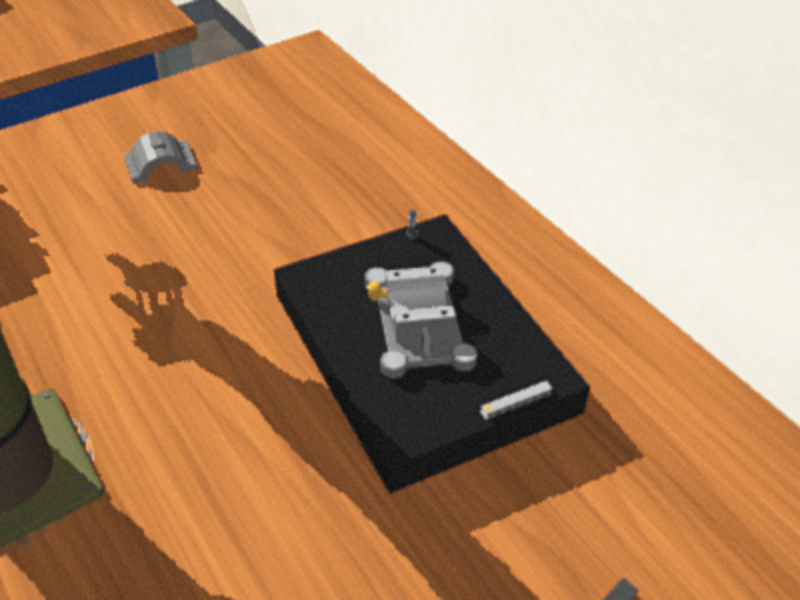

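In the side crop the cup is at (376,290), beside the boss at (375,273). The trough runs along the short spacing between bosses. This matches the top view: by_cup ≈ (0.569,-0.030), same_side ≈ (0.655,-0.071), far ≈ (0.585,-0.219), last ≈ (0.499,-0.179). Next I move over the housing with the gripper shut.

send_rows:
  deltas:
    - [[-0.025,-0.025,0],0,-1]
    - [[-0.025,-0.025,0],0,-1]
    - [[-0.025,-0.025,0],0,-1]
    - [[-0.025,-0.025,0],0,-1]
    - [[-0.025,-0.025,0],0,-1]
    - [[-0.025,-0.025,0],0,-1]
    - [[-0.025,-0.025,0],0,-1]
    - [[-0.025,-0.025,0],0,-1]
    - [[-0.025,-0.025,0],0,-1]
    - [[-0.025,-0.025,0],0,-1]
    - [[-0.025,-0.025,0],0,-1]
    - [[-0.025,-0.025,0],0,-1]

```text
t: 1.6
tcp_pos: [0.3757, 0.2329, 0.3026]
orientation: [-0.0, 0.133, 0.991, -0.0]
ft_force: [0.7, -1.0, 0.6]
opening: 0.005
grasp_force: 0.0
```

send_rows:
  deltas:
    - [[-0.025,-0.025,0],0,-1]
    - [[-0.025,-0.025,0],0,-1]
    - [[-0.025,-0.025,0],0,-1]
    - [[-0.025,-0.025,0],0,-1]
    - [[-0.025,-0.025,0],0,-1]
    - [[-0.025,-0.025,0],0,-1]
    - [[-0.025,-0.025,0],0,-1]
    - [[-0.025,-0.025,0],0,-1]
    - [[-0.025,-0.025,0],0,-1]
    - [[-0.025,-0.025,0],0,-1]
    - [[0,0,0],0.173,-1]
    - [[0,0,0],0,-1]

```text
t: 3.1
tcp_pos: [0.55, -0.0733, 0.3023]
orientation: [-0.0, 0.218, 0.976, -0.0]
ft_force: [-0.7, 0.0, 1.3]
opening: 0.003
grasp_force: 0.0
```

```bash
python3 - <<'E'
from h import *
s=arm.get_state(); print(s["t"],s["tcp_pos"],s["orientation"],s["ft_force"],s["opening"])
p,P=cloud("wrist"); cv2.imwrite("pics/w0.png",p[...,::-1]); np.save("w0.npy",P)
E
```

```text
3.1 [ 0.55000954 -0.07331704  0.30230305] [-4.56539762e-04  2.18048210e-01  9.75937882e-01 -1.44444474e-04] [-0.73508801  0.02932004  1.29272472] 0.002841732316955781
```

View pics/w0.png

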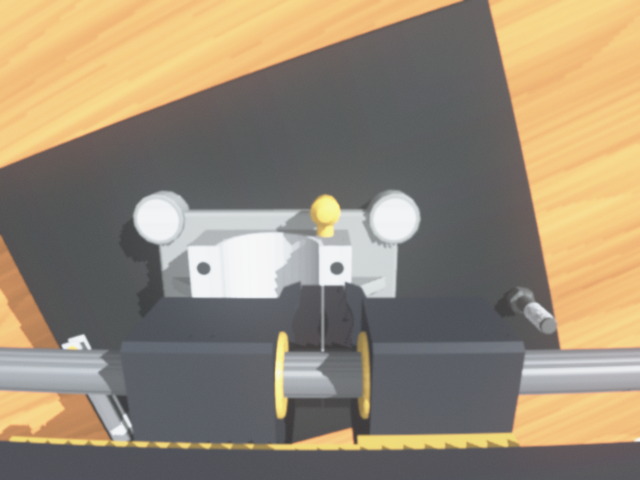

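The wrist view shows by_cup's bright top at about (394,216), last's at about (160,217), the cup at (325,211) and the shut fingertips near (325,290). I'll refine the positions.

```bash
cat > fit.py <<'E'
from h import *
from scipy.optimize import least_squares
c=eyes.get_calibration("wrist");K=np.array(c["mtx"]);T=np.linalg.inv(np.array(c["world_to_cam"]))
g=cv2.cvtColor(cv2.imread("pics/w0.png"),cv2.COLOR_BGR2GRAY)
def ray(u,v,z):
    s=cv2.undistortPoints(np.array([[[u,v]]],float),K,np.array([c["k1"],0,0,0.]))[0,0]
    d=T[:3,:3]@np.array([s[0],s[1],1]);o=T[:3,3];return o+d*(z-o[2])/d[2]
W=[]
for u,v in((394,216),(160,217)):
    m=np.zeros_like(g);cv2.circle(m,(u,v),27,255,-1)
    b=((g>222)&(m>0)).astype(np.uint8);n,l,st,ce=cv2.connectedComponentsWithStats(b);i=1+st[1:,4].argmax()
    w=ray(*ce[i],.094);W.append(w);print(ce[i],st[i],w.round(4))
P=np.load("w0.npy")
for u,v in((394,216),(160,217)): print(np.nanmedian(P[v-8:v+9,u-8:u+9].reshape(-1,3),0).round(4))
A,D=W[0][:2],W[1][:2]
x=(A-D)/np.linalg.norm(A-D);y=np.array([-x[1],x[0]]);print("AD",np.linalg.norm(A-D),x)
O=(A+D)/2-.048*y
print("O",O)
s=arm.get_state();q=s["orientation"]
from scipy.spatial.transform import Rotation as R
M=R.from_quat(np.r_[q[1:],q[0]]).as_matrix();print("ang",np.degrees(np.arctan2(M[1,1],M[0,1])-np.arctan2(x[1],x[0])))
prev=s["tcp_pos"][:2]
for n,a,b in(("A",.082,.048),("C",-.082,-.048),("B",.082,-.048),("D",-.082,.048)):
    t=O+a*x+b*y;d=t-prev;print(n,t.round(4),"tool",(M[:2,:2].T@d).round(4));prev=t
E
python3 fit.py
```

```text
[394.26174033 218.64571823] [ 373  198   44   42 1448] [ 0.5699 -0.0278  0.094 ]
[157.58933718 219.43443804] [ 137  199   42   42 1388] [ 0.5005 -0.1769  0.094 ]
[ 0.5679 -0.0279  0.0952]
[ 0.4995 -0.1743  0.0951]
AD 0.16450894876891664 [0.42149824 0.90682922]
O [ 0.57873659 -0.12257963]
ang -0.12062867717260449
A [ 0.5698 -0.028 ] tool [0.001 0.049]
C [ 0.5877 -0.2172] tool [-0.0963 -0.1638]
B [ 0.6568 -0.0685] tool [0.0003 0.164 ]
D [ 0.5006 -0.1767] tool [ 0.0957 -0.1642]
```

send_rows:
  deltas:
    - [[0.001,0.025,0],0,-1]
    - [[0,0.025,0],0,-1]
    - [[0,0,0.03],0,-1]
    - [[0,0,0.03],0,-1]
    - [[0,0,0.03],0,-1]
    - [[0,0,0.02],0,-1]
    - [[0,0,0.015],0,-1]
    - [[0,0,0.008],0,-1]
    - [[0,0,0.002],0,-1]
    - [[0,0,0.002],0,-1]
    - [[0,0,0],0,-1]
    - [[0,0,0],0,-1]

```text
t: 4.65
tcp_pos: [0.5709, -0.0275, 0.1661]
orientation: [0.0, 0.219, 0.976, 0.0]
ft_force: [0.1, -0.5, 0.3]
opening: 0.005
grasp_force: 0.0
```

```bash
python3 - <<'E'
from h import *
s=arm.get_state(); print(s["tcp_pos"],s["ft_force"],s["ft_torque"])
p,P=cloud("wrist"); cv2.imwrite("pics/w1.png",p[...,::-1])
E
```

```text
[ 0.57085971 -0.02753065  0.16606794] [ 0.073275   -0.50629589  0.25297159] [-0.00703802  0.03318162 -0.0049341 ]
```

View pics/w1.png

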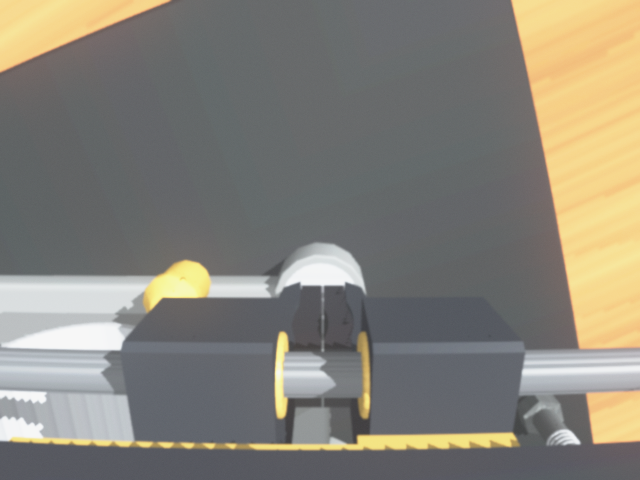

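The shut fingers at about (323,300) are centred over the cup-side boss at (322,285), clear of the cup and the block. Descending slowly.

send_rows:
  deltas:
    - [[0,0,0.002],0,-1]
    - [[0,0,0.002],0,-1]
    - [[0,0,0.002],0,-1]
    - [[0,0,0.001],0,-1]
    - [[0,0,0],0,-1]

```text
t: 5.32
tcp_pos: [0.5706, -0.0275, 0.1586]
orientation: [-0.0, 0.219, 0.976, 0.0]
ft_force: [-0.8, -0.6, -0.8]
opening: 0.002
grasp_force: 0.0
```

send_rows:
  deltas:
    - [[0,0,0.001],0,-1]
    - [[0,0,0],0,-1]

```text
t: 5.58
tcp_pos: [0.5707, -0.0275, 0.1584]
orientation: [0.0, 0.219, 0.976, -0.0]
ft_force: [-1.4, -0.4, 6.1]
opening: 0.002
grasp_force: 3.1
```

send_rows:
  deltas:
    - [[0,0,0],0,-1]
    - [[0,0,0],0,-1]
    - [[0,0,-0.01],0,-1]
    - [[0,0,-0.025],0,-1]
    - [[0,0,-0.025],0,-1]
    - [[-0.024,-0.041,0],0,-1]
    - [[-0.024,-0.041,0],0,-1]
    - [[-0.024,-0.041,0],0,-1]
    - [[-0.024,-0.042,0],0,-1]
    - [[0,0,0],0,-1]
    - [[0,0,0],0,-1]

```text
t: 6.95
tcp_pos: [0.5871, -0.2169, 0.2179]
orientation: [-0.0, 0.218, 0.976, 0.001]
ft_force: [-0.2, -0.4, -0.4]
opening: 0.007
grasp_force: 0.0
```

send_rows:
  deltas:
    - [[0,0,0.025],0,-1]
    - [[0,0,0.02],0,-1]
    - [[0,0,0.008],0,-1]
    - [[0,0,0.002],0,-1]
    - [[0,0,0.002],0,-1]
    - [[0,0,0.001],0,-1]
    - [[0,0,0],0,-1]
    - [[0,0,0],0,-1]

```text
t: 7.95
tcp_pos: [0.5872, -0.2178, 0.1599]
orientation: [0.0, 0.219, 0.976, 0.0]
ft_force: [0.2, -0.2, -0.3]
opening: 0.008
grasp_force: 0.0
```

send_rows:
  deltas:
    - [[0,0,0.001],0,-1]
    - [[0,0,0.0005],0,-1]
    - [[0,0,0.0005],0,-1]
    - [[0,0,0],0,-1]

```text
t: 8.45
tcp_pos: [0.5872, -0.2178, 0.1585]
orientation: [0.0, 0.219, 0.976, -0.0]
ft_force: [-1.5, 0.7, 6.2]
opening: 0.006
grasp_force: 3.1
```

send_rows:
  deltas:
    - [[0,0,0],0,-1]
    - [[0,0,0],0,-1]
    - [[0,0,-0.01],0,-1]
    - [[0,0,-0.025],0,-1]
    - [[0,0,-0.025],0,-1]
    - [[0.001,0.041,0],0,-1]
    - [[0,0.041,0],0,-1]
    - [[0,0.041,0],0,-1]
    - [[0,0.042,0],0,-1]
    - [[0,0,0],0,-1]
    - [[0,0,0],0,-1]

```text
t: 9.82
tcp_pos: [0.6563, -0.0688, 0.2178]
orientation: [-0.0, 0.219, 0.976, -0.001]
ft_force: [0.1, -0.2, 0.1]
opening: 0.001
grasp_force: 0.0
```

send_rows:
  deltas:
    - [[0,0,0.025],0,-1]
    - [[0,0,0.02],0,-1]
    - [[0,0,0.008],0,-1]
    - [[0,0,0.002],0,-1]
    - [[0,0,0.002],0,-1]
    - [[0,0,0.001],0,-1]
    - [[0,0,0],0,-1]
    - [[0,0,0],0,-1]

```text
t: 10.82
tcp_pos: [0.6567, -0.068, 0.16]
orientation: [0.0, 0.219, 0.976, 0.0]
ft_force: [-0.3, 0.0, 1.0]
opening: 0.004
grasp_force: 0.0
```

send_rows:
  deltas:
    - [[0,0,0.001],0,-1]
    - [[0,0,0.0005],0,-1]
    - [[0,0,0.0005],0,-1]
    - [[0,0,0],0,-1]

```text
t: 11.32
tcp_pos: [0.6567, -0.068, 0.1585]
orientation: [0.0, 0.219, 0.976, 0.0]
ft_force: [-1.9, -0.0, 6.1]
opening: 0.005
grasp_force: 3.0
```

send_rows:
  deltas:
    - [[0,0,0],0,-1]
    - [[0,0,0],0,-1]
    - [[0,0,-0.01],0,-1]
    - [[0,0,-0.025],0,-1]
    - [[0,0,-0.025],0,-1]
    - [[0.024,-0.041,0],0,-1]
    - [[0.024,-0.041,0],0,-1]
    - [[0.024,-0.041,0],0,-1]
    - [[0.023,-0.042,0],0,-1]
    - [[0,0,0],0,-1]
    - [[0,0,0],0,-1]

```text
t: 12.7
tcp_pos: [0.5013, -0.1765, 0.2182]
orientation: [0.001, 0.219, 0.976, 0.0]
ft_force: [1.3, 0.5, 0.2]
opening: 0.007
grasp_force: 0.0
```

send_rows:
  deltas:
    - [[0,0,0.025],0,-1]
    - [[0,0,0.02],0,-1]
    - [[0,0,0.008],0,-1]
    - [[0,0,0.002],0,-1]
    - [[0,0,0.002],0,-1]
    - [[0,0,0.001],0,-1]
    - [[0,0,0],0,-1]
    - [[0,0,0],0,-1]

```text
t: 13.7
tcp_pos: [0.5003, -0.1769, 0.1599]
orientation: [0.0, 0.219, 0.976, -0.0]
ft_force: [0.9, -0.1, -0.2]
opening: 0.002
grasp_force: 0.0
```

send_rows:
  deltas:
    - [[0,0,0.001],0,-1]
    - [[0,0,0.0005],0,-1]
    - [[0,0,0.0005],0,-1]
    - [[0,0,0],0,-1]

```text
t: 14.2
tcp_pos: [0.5001, -0.1768, 0.1577]
orientation: [-0.0, 0.219, 0.976, -0.0]
ft_force: [-0.9, -0.3, 1.7]
opening: 0.003
grasp_force: 0.6
```

send_rows:
  deltas:
    - [[0,0,0.0005],0,-1]
    - [[0,0,0.0005],0,-1]
    - [[0,0,0.0005],0,-1]
    - [[0,0,0.0005],0,-1]
    - [[0,0,0],0,-1]

```text
t: 14.82
tcp_pos: [0.4998, -0.1768, 0.1559]
orientation: [-0.0, 0.219, 0.976, -0.0]
ft_force: [-1.9, -0.5, 5.8]
opening: 0.008
grasp_force: 2.4
```

send_rows:
  deltas:
    - [[0,0,0.0005],0,-1]
    - [[0,0,0.0005],0,-1]
    - [[0,0,0],0,-1]
    - [[0,0,0],0,-1]

```text
t: 15.32
tcp_pos: [0.4998, -0.1768, 0.1556]
orientation: [-0.0, 0.219, 0.976, -0.0]
ft_force: [-4.5, 0.4, 13.1]
opening: 0.003
grasp_force: 6.5
```

send_rows:
  deltas:
    - [[0,0,-0.0005],0,-1]
    - [[0,0,0],0,-1]
    - [[0,0,0],0,-1]

```text
t: 15.7
tcp_pos: [0.4998, -0.1768, 0.1557]
orientation: [-0.0, 0.219, 0.976, -0.0]
ft_force: [-3.8, 0.7, 8.2]
opening: 0.003
grasp_force: 4.5
```

```bash
python3 - <<'E'
from h import *
s=arm.get_state(); print(s["tcp_pos"],s["ft_force"])
p,P=cloud("wrist"); q,Q=cloud("side")
cv2.imwrite("pics/f.png",np.hstack([cv2.resize(p,(400,300)),cv2.resize(q[180:330,270:470],(400,300))])[...,::-1])
for n,X in(("side",Q),("old",np.load("side0.npy"))):
    for k,(x,y) in dict(A=(.5698,-.028),B=(.6568,-.0685),C=(.5877,-.2172)).items():
        m=(np.hypot(X[...,0]-x,X[...,1]-y)<.013)&(abs(X[...,2]-.094)<.012); print(n,k,m.sum(),np.median(X[m][:,2]) if m.any() else 0)
E
```

```text
[ 0.49980337 -0.17681881  0.15571476] [-3.77293102  0.70810803  8.21416488]
side A 0 0
side B 29 0.09973371969449374
side C 54 0.09631253634435327
old A 43 0.09579735085121932
old B 25 0.09580742729958869
old C 58 0.09602804641467205
```

View pics/f.png

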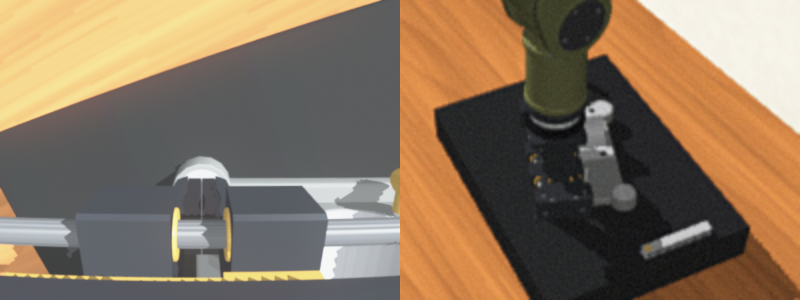

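The fingers rest on the last boss at about (202,175) in the left half of the picture. Boss same_side has risen by about 4 mm while far_corner has not moved, so the housing is rocked onto the short foot and held with about 8 N. Handing in.

```bash
python3 -c "
from bench import arm
print(arm.sign_off())"
```

```text
the job is handed in; nothing more can be done
None
```

I pressed all four bosses in the order asked, lifting clear between presses, and handed the job in with the housing rocked onto its short foot and held there at about 8 N; the last press briefly reached 13 N before I eased it off.

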